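Load the suction nest and hold the pump drawn

ROBOT

A 6-joint arm with a two-finger parallel gripper is mounted at the origin on a cart in front of the work surface, level with it; the furniture and walls round the work are solid. World frame = base frame: x ahead of the robot, y to its left, z up, the work surface at z = 0. Lengths are in mm, angles in rad, forces in N, time in s.
With the tool pointing down it reaches from about 350 to 875 mm from the base axis. Payload 4.2 kg.
Tool frame: the origin (TCP) lies between the finger pads; the fingertips stand 11 mm ahead of it and the grasp point (between the pads) lies 8 mm behind it; z points along the fingers, y is the direction in which the jaws open and shut (so a half turn about z gives the same grasp; the last joint's range is limited). The gripper opens to 85 mm and grips with 20 to 120 N. Pads are 22 mm wide; open, the fingers measure 114 mm over their backs; the gripper's body (76 mm by 85 mm) begins 54 mm behind the grasp point. The pads swing forward as they close: fully open they stand 13 mm farther back than shut.
Start: joints at [-0.91, 0.385, 0.008, 0, -1.194, -0.259], TCP at [244.435, -575.196, 242.312] pointing down, gripper open.
Joint ranges: [-3.14, 3.14], [-1.21, 2.06], [-1.07, 1.41], [-3.16, 2.05], [-2.99, -0.16], [-3.1, 3.1]. Speed limits (rad/s): [2.79, 2.79, 3.14, 3.14, 3.14, 3.14].

INTERFACE

Orientations are given as a unit quaternion [x, y, z, w].
In Python, from bench import * gives the robot as it stands.
- The arm moves only by the tool servo_tool, never from a script. Its argument "rows" is a list of rows, each a list of 7 numbers: the opening, from 0 (shut) to 1 (fully open), then the shift along the tool's x, y, z in cm, then the turn, a rotation vector about the tool's x, y, z in degrees. A call has 1 to 12 rows; each row shifts and turns the commanded pose from where the row before left it, along the tool's axes as they then stand; what a row does not reach is not made up. A row lasts 1/10 s, in which the tool goes at most 50 mm and 8.59 degrees, less where a joint would pass 70% of its speed; a pose out of reach is approached as far as the arm can. A call is refused whole if a number of a shift passes 5 or a number of a turn 8.59, either way. A call with a gripper value outside its range is refused whole. The fingers move at their own pace and stop on an object; the grip force is fixed at half the most. Time passes only in rows, so rows that do not move let the fingers close. It gives the time, the measured TCP pose, the force and the opening at its end, in the units of the state.
- read_state(): the state, without advancing time (a new reading comes with each control period).
- get_image(name): name is "side" or "top" or "wrist"; returns a dict with "image" (384x512x3 uint8, red, green, blue), "mtx" (3x3 intrinsics, pixels), "extrinsics" (4x4, takes a point from camera to world coordinates). Camera axes: x right, y up, looking along -z (the intrinsics and any distortion apply to the point x, -y, -z); pixel columns grow to the right and rows downward; lengths in mm; the calibration is good to about 2 mm. A picture is of the moment at which its call begins. There is no depth.
- job_done(): hands the job in, once; it reports no verdict.
The state is a dict: "clock": time; "joints": joint angles; "joint_vel": joint speeds; "joint_efforts": joint torques, N m; "position": TCP position; "ee_rot": TCP orientation; "contact_force": force on the tool from outside, world axes, zero at the start; "wrist_torque": the same for the moment, N m; "gripper_width": finger opening in mm.
Only numpy, scipy, OpenCV 4.12 (cv2) and the standard library are available. Lean on these libraries where they do the work, as an engineer would, in place of code of your own. Each camera call takes 0.05 s, during which the arm holds its last target. There are 200 camera calls.

TASK

Load the suction stand: seat the spacer ring flat between the four guide pins of its nest, then lay the flat metal sample disc squarely on the ring, between the same pins. Then take the black knob of the hand pump and draw the piston rod straight up about 40 mm, until the mark turned in the rod is level with the mouth of the barrel, without pressing it hard sideways against the bore or pulling it out of the barrel; the program finishes while the gripper holds the rod still there. Leave the two other metal samples where they stand.

Things in the scene. Friction and masses are not known exactly. Their poses are not given: they have to be found in the camera images.
- stand: Suction stand, fixed to the bench: aluminium base plate 110 x 230 x 10 mm (x, y, z of its frame), origin at the centre of its underside, z up. It carries the nest at y = +65 mm and the hand pump at y = -65 mm, both at x = 0, joined by a thin copper pipe.
- nest_seat (a point): Centre of the nest's flat round seat (40 mm across, 14 mm above the bench), where the ring's underside shall lie. Four guide pins, 8 mm thick, stand round it, centres 24.4 mm out, 30 degrees either side of the stand's +y and -y, tips 33 mm above the seat; a 38 mm part has 1.4 mm play at each. The +x and -x sides are open over 34 mm: bring parts in with fingers closing along the stand's x.
- pump_mouth (a point): Centre of the mouth of the pump's upright barrel, 80 mm above the bench. Barrel 38 to 43 mm outside, round bore 17.6 mm, closed below at 10 mm above the bench.
- rod: Piston rod of the pump, loose in the bore, 0.18 kg: steel, 16 mm thick, black round knob (25 mm across, 26 mm high) on top, 110 mm long over all. Origin at the centre of its foot, z up the rod. At the start the foot stands on the bottom of the bore, z = 10 mm in the stand's frame. A dark mark is turned in it 30 mm above the foot. It slides freely and drops back if let go.
- rod_knob (a point): Middle of the rod's knob, 97 mm above the rod's foot: the point to grip. The knob's underside is 14 mm above the mouth of the barrel at the start.
- spacer: Spacer ring, plain aluminium, 38 mm outside, 24 mm hole, 14 mm high, 0.06 kg. Origin at the centre of its underside, z up. Lies flat on the bench at the start.
- disc: Flat round metal sample, solid, 38 mm across and 16 mm high, about 0.14 kg; the lowest of the three samples. Origin at the centre of its underside, z up. Lies flat on the bench at the start.
- tall_sample: Another round metal sample, 36 mm across and 28 mm high, standing on the bench; leave it. Origin at the centre of its underside.
- long_sample: Another round metal sample, 34 mm across and 45 mm high, standing on the bench; leave it. Origin at the centre of its underside.

How it is judged:
By the outcome, as a careful person would: the job done as asked, in the order asked, and still so for the second after the job is handed in, while the arm keeps its last pose, push and grip.
It also fails if it takes over 58 s, if anything falls off the work surface, if the arm or the gripper's body presses on something with over 40 N, if the wrist force passes 120 N, or if a joint passes its speed limit or range.

## Working session

There is one attempt and no reset: what is moved stays moved. The work goes in short steps, Python scripts to look and compute and a tool call to move; the robot and the scene stay as the last step left them, time stands still between calls to the robot, and variables do not carry over. Pictures are saved under pics/ and viewed, about 8 in all and at most 12, crops included, and the job is handed in when it is done.

Besides the shell and the picture viewer there is one more tool, called after "Request:" as a command line: name --pt "numbers of a row" for each row, then --argument value for the rest. servo_tool: Moves the arm, as the interface text tells. Its arguments: {"type":"object","properties":{"rows":{"type":"array","items":{"type":"array","items":{"type":"number"}}}},"required":["rows"]}

```bash
ls; mkdir -p pics
python3 - <<'E'
from bench import *
import cv2
s=read_state();print(s)
for n in ("top","side"):
    d=get_image(n);cv2.imwrite(f"pics/{n}0.png",d["image"][:,:,::-1]);print(d["mtx"],d["extrinsics"],[k for k in d])
E
```

```text
pics
{'clock': 0.0, 'joints': array([-9.10417907e-01,  3.85568122e-01,  6.63028326e-03, -4.82927850e-04,
       -1.19397677e+00, -2.58598988e-01]), 'joint_vel': array([ 9.85246178e-04, -1.94409230e-04, -7.20132481e-04, -2.67117378e-05,
       -7.11924126e-04, -1.17238127e-03]), 'joint_efforts': array([ 9.16740973e-04, -3.92284155e+01,  1.88398057e+01,  4.18612316e+00,
       -4.66149111e-03,  9.91766370e-06]), 'position': array([ 244.21196585, -574.71644171,  241.21869032]), 'ee_rot': array([-1.99453819e-01,  9.79906629e-01,  1.04881619e-03, -2.68566817e-04]), 'contact_force': array([-0.79435986, -0.52011452,  1.06240704]), 'wrist_torque': array([-0.04875004,  0.02723567,  0.05391685]), 'gripper_width': 85.36650806044372}
[[418.80981326   0.         262.09357181]
 [  0.         418.80981326 187.09433872]
 [  0.           0.           1.        ]] [[-2.81156899e-02  9.82259463e-01 -1.85407267e-01  3.48972586e+02]
 [-9.99534403e-01 -2.54265842e-02  1.68660939e-02 -8.65930056e+01]
 [ 1.18526069e-02  1.85795144e-01  9.82517013e-01  9.76619691e+02]
 [ 0.00000000e+00  0.00000000e+00  0.00000000e+00  1.00000000e+00]] ['image', 'mtx', 'extrinsics']
[[432.71113453   0.         254.74177028]
 [  0.         432.71113453 186.63652756]
 [  0.           0.           1.        ]] [[ 8.94757902e-01  1.92478094e-01 -4.02939797e-01  4.86269920e+01]
 [-4.45794804e-01  3.32505891e-01 -8.31087736e-01 -1.02027057e+03]
 [-2.59863272e-02  9.23250787e-01  3.83318008e-01  5.39109388e+02]
 [ 0.00000000e+00  0.00000000e+00  0.00000000e+00  1.00000000e+00]] ['image', 'mtx', 'extrinsics']
```

View pics/top0.png

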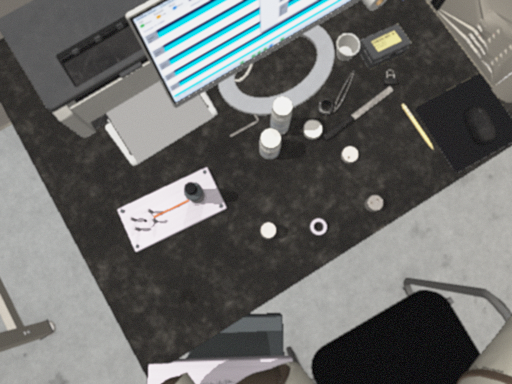

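View pics/side0.png

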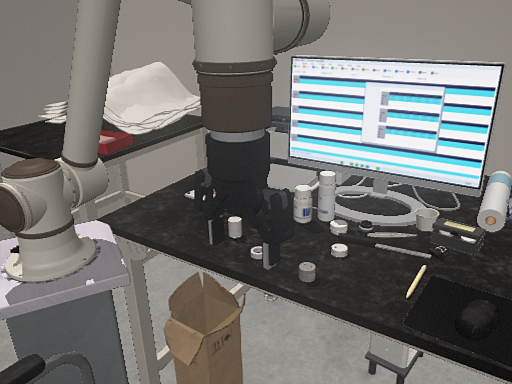

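The top view shows the stand around (172,208), with the knob at (193,190), the ring at (319,227), and round parts at (268,230), (350,154), (312,129) and (374,203). In the side view, the round parts are at (235,227), (307,271), (340,250) and (338,227). Next I'll zoom in and match the two views.

```bash
cat > h.py <<'E'
from bench import *
import numpy as np, cv2
from scipy.spatial.transform import Rotation as R
def ray(d,u,v,z):
    K,E=d["mtx"],d["extrinsics"]
    c=np.array([(u-K[0,2])/K[0,0],-(v-K[1,2])/K[1,1],-1]); w=E[:3,:3]@c; o=E[:3,3]
    return o+w*(z-o[2])/w[2]
def proj(d,p):
    K,E=d["mtx"],d["extrinsics"]; p=np.atleast_2d(p)
    c=(p-E[:3,3])@E[:3,:3]; return np.c_[K[0,0]*c[:,0]/-c[:,2]+K[0,2],-K[1,1]*c[:,1]/-c[:,2]+K[1,2]]
def crop(im,x,y,w,h,s,f):
    cv2.imwrite(f,cv2.resize(im[y:y+h,x:x+w,::-1],None,fx=s,fy=s,interpolation=cv2.INTER_CUBIC))
E
python3 - <<'E'
from h import *
t=get_image("top");s=get_image("side")
for u,v in [(319,227),(268,230),(350,154),(312,129),(374,203),(193,190),(119,210),(207,168),(227,207),(136,250)]:
    p=ray(t,u,v,10); print((u,v),p.round(0)[:2],proj(s,p).round(0), proj(s,p+[0,0,40]).round())
a=t["image"][110:260,110:240,::-1]; b=t["image"][110:260,240:400,::-1]
im=np.hstack([cv2.resize(x,None,fx=2.7,fy=2.7,interpolation=cv2.INTER_CUBIC) for x in (a,b)])
c=cv2.resize(s["image"][170:290,170:370,::-1],(784,0) if 0 else None,fx=1.6,fy=1.6)
cv2.imwrite("pics/c1.png",im); print(im.shape)
E
```

```text
(319, 227) [ 434. -232.] [[258. 252.]] [[257. 237.]]
(268, 230) [ 430. -114.] [[236. 231.]] [[235. 217.]]
(350, 154) [ 606. -316.] [[340. 249.]] [[340. 234.]]
(312, 129) [ 671. -228.] [[339. 228.]] [[340. 214.]]
(374, 203) [ 487. -364.] [[308. 274.]] [[308. 258.]]
(193, 190) [529.  59.] [[242. 199.]] [[242. 187.]]
(119, 210) [486. 230.] [[208. 183.]] [[207. 172.]]
(207, 168) [581.  26.] [[263. 200.]] [[262. 187.]]
(227, 207) [486. -20.] [[240. 212.]] [[240. 199.]]
(136, 250) [393. 188.] [[185. 193.]] [[184. 181.]]
(405, 783, 3)
```

View pics/c1.png

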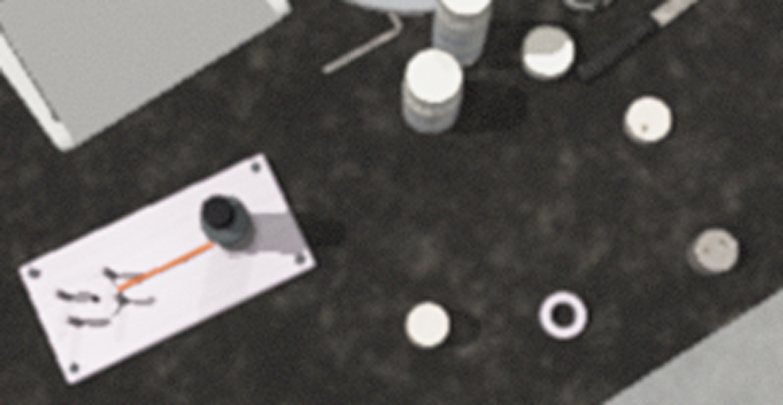

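Run:
```python
from h import *
s=get_image("side");crop(s["image"],205,185,160,105,5,"pics/c2.png")
```

```text
(no output)
```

View pics/c2.png

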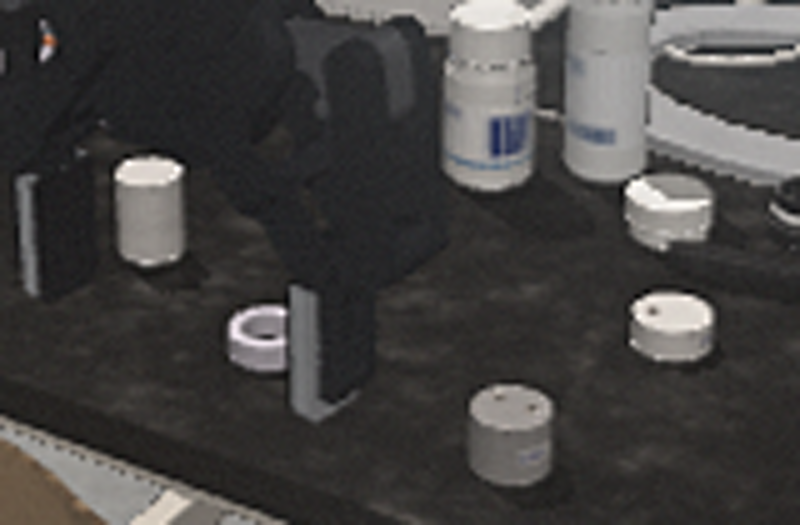

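B in the top view (350,154) is the lowest sample, about 16 mm high, so it is the disc. D (374,203) is the 28 mm sample and A (268,230) the 45 mm one. C is wider and half grey, so I take it as clutter. Now the refined positions.

Run:
```python
from h import *
t=get_image("top");g=cv2.GaussianBlur(cv2.cvtColor(t["image"],cv2.COLOR_RGB2GRAY),(3,3),0)
def cen(u,v,r,z,th=120):
    m=np.zeros_like(g);cv2.circle(m,(u,v),r,255,-1);m&=((g>th)*255).astype(np.uint8)
    c=max(cv2.findContours(m,cv2.RETR_EXTERNAL,2)[0],key=cv2.contourArea);(x,y),rr=cv2.minEnclosingCircle(c)
    M=cv2.moments(cv2.convexHull(c));x,y=M["m10"]/M["m00"],M["m01"]/M["m00"];print((u,v),x,y,rr,ray(t,x,y,z).round(1))
cen(319,227,16,11);cen(350,154,16,14);cen(312,129,16,18);cen(374,203,16,26,90);cen(268,230,16,44,150)
m=np.zeros_like(g);cv2.fillPoly(m,[np.array([[110,205],[208,158],[236,212],[136,258]])],255);m&=((g>150)*255).astype(np.uint8)
c=max(cv2.findContours(m,cv2.RETR_EXTERNAL,2)[0],key=cv2.contourArea)
h=cv2.convexHull(c)[:,0]
P=np.array([ray(t,*p,10)[:2] for p in h],np.float32);print(cv2.minAreaRect(P))
print(ray(t,192.5,187,117))
w=get_image("wrist");print(w["extrinsics"].round(3),w["mtx"],read_state()["position"],read_state()["clock"])
```

```text
(319, 227) 317.97131782945735 226.19922480620153 8.736759185791016 [ 436.  -229.6   11. ]
(350, 154) 349.55400155400156 153.97435897435898 8.637370109558105 [ 605.5 -313.6   14. ]
(312, 129) 312.4996884735202 128.98878504672896 9.77192497253418 [ 668.4 -227.8   18. ]
(374, 203) 374.0962278675904 202.72055427251732 9.219644546508789 [ 485.1 -359.6   26. ]
(268, 230) 267.8804143126177 229.64124293785312 7.905794143676758 [ 428.4 -112.8   44. ]
((487.1160583496094, 108.86859130859375), (110.67874145507812, 230.16404724121094), 24.75802993774414)
[515.14348485  43.70688167 117.        ]
[[-3.90000e-01 -8.72000e-01 -2.96000e-01  1.67967e+02]
 [ 9.21000e-01 -3.69000e-01 -1.26000e-01 -6.08879e+02]
 [ 1.00000e-03 -3.22000e-01  9.47000e-01  3.73791e+02]
 [ 0.00000e+00  0.00000e+00  0.00000e+00  1.00000e+00]] [[268.10464084   0.         257.82863969]
 [  0.         268.10464084 192.00692493]
 [  0.           0.           1.        ]] [ 244.35895715 -575.07371523  242.04839311] 0.35
```

```bash
cat >> h.py <<'E'
def plan(xyz,jaw,n,g):
    "rows to bring TCP to xyz, pointing down, tool y at world angle jaw (deg)"
    s=read_state();p=s["position"];r=R.from_quat(s["ee_rot"]);a=np.deg2rad(jaw)
    y=np.array([np.cos(a),np.sin(a),0]);z=np.array([0,0,-1.]);t=R.from_matrix(np.c_[np.cross(y,z),y,z])
    dv=(r.inv()*t).as_rotvec()/n; d=(np.array(xyz)-p)/n
    for i in range(n): 
        print([g]+[round(float(v),2) for v in (r*R.from_rotvec(dv*i)).inv().apply(d)/10]+[round(float(v),1) for v in np.rad2deg(dv)])
def st():
    s=read_state();y=R.from_quat(s["ee_rot"]).as_matrix();print(s["clock"].round(2),s["position"].round(1),np.rad2deg(np.arctan2(y[1,1],y[0,1])).round(1),y[:,2].round(3),s["gripper_width"].round(1),s["contact_force"].round(1),s["joints"].round(2))
E
python3 -c "
from h import *
plan([436,-229.6,110],204.8,12,.8)"
```

```text
[0.8, -2.6, 2.02, 1.1, 0.0, 0.0, -7.6]
[0.8, -2.84, 1.66, 1.1, 0.0, 0.0, -7.6]
[0.8, -3.04, 1.27, 1.1, 0.0, 0.0, -7.6]
[0.8, -3.18, 0.85, 1.1, 0.0, 0.0, -7.6]
[0.8, -3.26, 0.42, 1.1, 0.0, 0.0, -7.6]
[0.8, -3.29, -0.02, 1.1, 0.0, 0.0, -7.6]
[0.8, -3.26, -0.45, 1.1, 0.0, 0.0, -7.6]
[0.8, -3.17, -0.88, 1.1, 0.0, 0.0, -7.6]
[0.8, -3.03, -1.3, 1.1, 0.0, 0.0, -7.6]
[0.8, -2.83, -1.69, 1.1, 0.0, 0.0, -7.6]
[0.8, -2.58, -2.05, 1.1, 0.0, 0.0, -7.6]
[0.8, -2.28, -2.38, 1.1, 0.0, 0.0, -7.6]
```

Request:
servo_tool --pt "0.8 -2.6 2.0 1.1 0 0 -7.6" --pt "0.8 -2.8 1.7 1.1 0 0 -7.6" --pt "0.8 -3.0 1.3 1.1 0 0 -7.6" --pt "0.8 -3.2 0.9 1.1 0 0 -7.6" --pt "0.8 -3.3 0.4 1.1 0 0 -7.6" --pt "0.8 -3.3 0 1.1 0 0 -7.6" --pt "0.8 -3.3 -0.5 1.1 0 0 -7.6" --pt "0.8 -3.2 -0.9 1.1 0 0 -7.6" --pt "0.8 -3.0 -1.3 1.1 0 0 -7.6" --pt "0.8 -2.8 -1.7 1.1 0 0 -7.6" --pt "0.8 -2.6 -2.0 1.1 0 0 -7.6" --pt "0.8 -2.3 -2.4 1.1 0 0 -7.6"

```text
clock: 1.55
position: [438.0, -228.4, 110.2]
ee_rot: [0.841, -0.541, 0.0, -0.0]
contact_force: [0.4, -0.2, 0.0]
gripper_width: 68.2
```

Run:
```python
from h import *
w=get_image("wrist");im=w["image"].copy();print(proj(w,[[436,-229.6,14]]));st()
cv2.imwrite("pics/w1.png",im[:,:,::-1])
plan([436,-229.6,110],204.8,2,.6)
```

```text
[[259.73380888 198.61430967]]Traceback (most recent call last):
  File "<stdin>", line 2, in <module>
  File "h.py", line 21, in st
    s=read_state();y=R.from_quat(s["ee_rot"]).as_matrix();print(s["clock"].round(2),s["position"].round(1),np.rad2deg(np.arctan2(y[1,1],y[0,1])).round(1),y[:,2].round(3),s["gripper_width"].round(1),s["contact_force"].round(1),s["joints"].round(2))
                                                                ^^^^^^^^^^^^^^^^
AttributeError: 'float' object has no attribute 'round'
```

```bash
sed -i 's/s\["clock"\].round(2)/round(s["clock"],2)/; s/s\["gripper_width"\].round(1)/round(float(s["gripper_width"]),1)/' h.py
python3 - <<'E'
from h import *
w=get_image("wrist");im=w["image"].copy();st()
cv2.imwrite("pics/w1.png",im[:,:,::-1])
g=cv2.cvtColor(im,cv2.COLOR_RGB2GRAY)
m=np.zeros_like(g);cv2.circle(m,(260,199),40,255,-1);m&=((g>120)*255).astype(np.uint8)
for c in cv2.findContours(m,cv2.RETR_EXTERNAL,2)[0]:
    if cv2.contourArea(c)>200:
        M=cv2.moments(cv2.convexHull(c));x,y=M["m10"]/M["m00"],M["m01"]/M["m00"];print(cv2.contourArea(c),cv2.boundingRect(c),x,y,ray(w,x,y,9))
E
```

```text
1.65 [ 438.4 -227.   109.3] -155.4 [-0.001  0.001 -1.   ] 68.7 [-0.3 -0.2  0.1] [-0.15  0.31 -0.49 -0.   -0.77  0.58]
1381.5 (243, 171, 43, 43) 263.77623621487015 192.42523419898018 [ 435.7308238  -232.64470485    9.        ]
```

View pics/w1.png

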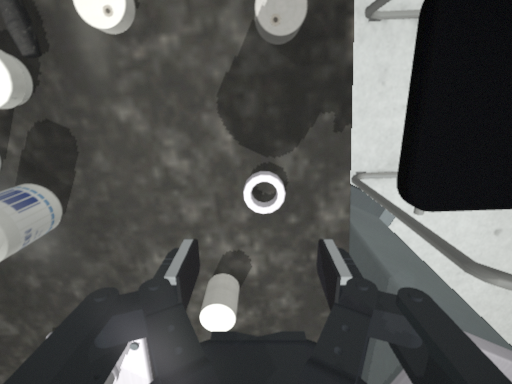

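The ring is at (264,192), which gives about (436,-231.5) in world coordinates. The fingers straddle it, and the long sample at (220,305) is clear of them.

Run:
```python
from h import *
plan([436,-231.5,40],204.8,4,.62)
plan([436,-231.5,15],204.8,1,.62)
```

```text
[0.62, 0.08, 0.1, 1.73, 0.0, 0.0, -0.1]
[0.62, 0.08, 0.1, 1.73, 0.0, 0.0, -0.1]
[0.62, 0.08, 0.1, 1.73, 0.0, 0.0, -0.1]
[0.62, 0.08, 0.1, 1.73, 0.0, 0.0, -0.1]
[0.62, 0.32, 0.39, 9.43, 0.1, 0.1, -0.2]
```

Request:
servo_tool --pt "0.62 0.1 0.1 1.75 0 0 0" --pt "0.62 0.1 0.1 1.75 0 0 0" --pt "0.62 0.1 0.1 1.75 0 0 0" --pt "0.62 0 0.1 1.75 0 0 0" --pt "0.62 0 0 1.2 0 0 0" --pt "0.62 0 0 0.8 0 0 0" --pt "0.62 0 0 0.4 0 0 0" --pt "0.62 0 0 0 0 0 0" --pt "0.62 0 0 0 0 0 0"

```text
clock: 2.55
position: [435.4, -234.1, 16.8]
ee_rot: [0.84, -0.543, 0.001, -0.0]
contact_force: [0.4, -0.2, -1.0]
gripper_width: 52.7
```

Request:
servo_tool --pt "0.62 -0.1 0 0.1 0 0 0" --pt "0.5 0 0 0 0 0 0" --pt "0.4 0 0 0 0 0 0" --pt "0.35 0 0 0 0 0 0" --pt "0.35 0 0 0 0 0 0" --pt "0.35 0 0 0 0 0 0" --pt "0.35 0 0 0 0 0 0"

```text
clock: 3.25
position: [434.9, -233.0, 16.3]
ee_rot: [0.84, -0.543, 0.0, -0.0]
contact_force: [-2.1, 1.6, 5.9]
gripper_width: 35.0
```

Request:
servo_tool --pt "0.3 0 0 0 0 0 0" --pt "0.3 0 0 0 0 0 0" --pt "0.3 0 0 0 0 0 0"

```text
clock: 3.55
position: [434.9, -233.0, 16.3]
ee_rot: [0.84, -0.543, 0.0, -0.0]
contact_force: [-2.1, 0.8, 6.1]
gripper_width: 35.1
```

Run:
```python
from h import *
w=get_image("wrist");im=w["image"];st()
crop(im,140,140,240,180,3,"pics/w2.png");print(proj(w,[[436,-232,14]]))
```

```text
3.6 [ 434.9 -233.    16.4] -155.7 [ 0.001 -0.    -1.   ] 34.9 [-1.2  1.6  7.2] [-0.16  0.46 -0.58  0.   -0.53  0.58]
[[254.15830725 256.03004122]]
```

View pics/w2.png

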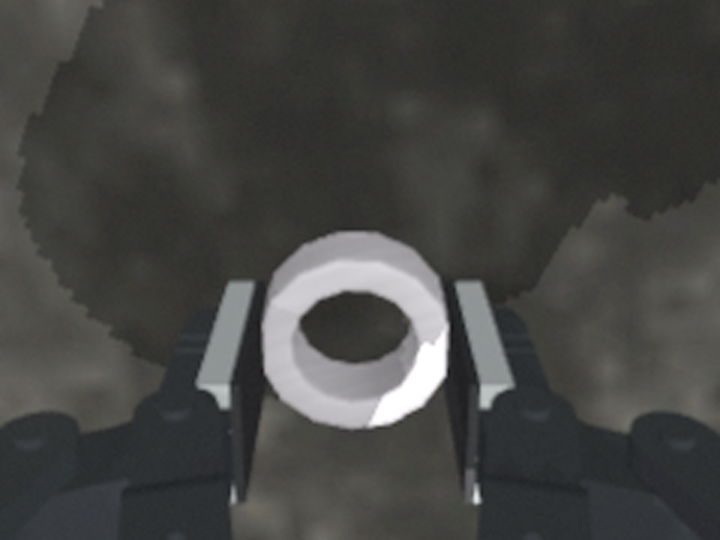

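The ring is between the pads, at about (355,340) in the crop, and level. The opening stopped at 35 mm with about 7 N of tip contact on the bench. Lifting now.

Request:
servo_tool --pt "0.3 0 0 -0.5 0 0 0" --pt "0.3 0 0 -1 0 0 0" --pt "0.3 0 0 -2 0 0 0" --pt "0.3 0 0 -3 0 0 0" --pt "0.3 0 0 -3 0 0 0" --pt "0.3 0 0 -1 0 0 0" --pt "0.3 0 0 0 0 0 0"

```text
clock: 4.3
position: [435.5, -233.2, 122.1]
ee_rot: [0.84, -0.543, 0.002, -0.001]
contact_force: [0.1, 0.4, -1.2]
gripper_width: 34.9
```

Run:
```python
from h import *
st();plan([459.9,167.9,150],204.8,12,.3)
```

```text
4.3 [ 435.5 -233.2  122.1] -155.8 [ 0.004 -0.001 -1.   ] 34.9 [ 0.1  0.4 -1.2] [-0.16  0.29 -0.48 -0.   -0.8   0.58]
[0.3, -2.96, -1.56, -0.23, -0.0, -0.0, -0.0]
[0.3, -2.96, -1.56, -0.23, -0.0, -0.0, -0.0]
[0.3, -2.96, -1.56, -0.23, -0.0, -0.0, -0.0]
[0.3, -2.96, -1.57, -0.23, -0.0, -0.0, -0.0]
[0.3, -2.96, -1.57, -0.23, -0.0, -0.0, -0.0]
[0.3, -2.96, -1.57, -0.23, -0.0, -0.0, -0.0]
[0.3, -2.96, -1.57, -0.23, -0.0, -0.0, -0.0]
[0.3, -2.96, -1.57, -0.23, -0.0, -0.0, -0.0]
[0.3, -2.95, -1.58, -0.23, -0.0, -0.0, -0.0]
[0.3, -2.95, -1.58, -0.23, -0.0, -0.0, -0.0]
[0.3, -2.95, -1.58, -0.23, -0.0, -0.0, -0.0]
[0.3, -2.95, -1.58, -0.23, -0.0, -0.0, -0.0]
```

Request:
servo_tool --pt "0.3 -2 -1 -1 0 0 0" --pt "0.3 -3.5 -1.6 -1 0 0 0" --pt "0.3 -3.5 -1.6 -1 0 0 0" --pt "0.3 -3.5 -1.6 -1 0 0 0" --pt "0.3 -3.7 -1.7 0 0 0 0" --pt "0.3 -3.7 -1.7 0 0 0 0" --pt "0.3 -3.7 -1.7 0 0 0 0" --pt "0.3 -3.7 -1.7 0 0 0 0" --pt "0.3 -3.7 -1.7 0 0 0 0" --pt "0.3 -3.7 -1.7 0 0 0 0" --pt "0.3 -3.7 -1.7 0 0 0 0" --pt "0.3 -2.5 -1.2 0 0 0 0"

```text
clock: 5.5
position: [438.2, 219.4, 158.6]
ee_rot: [0.84, -0.542, -0.0, 0.001]
contact_force: [0.5, -0.2, -0.3]
gripper_width: 35.1
```

Request:
servo_tool --pt "0.3 0 0 0 0 0 0" --pt "0.3 0 0 0 0 0 0"

```text
clock: 5.7
position: [438.1, 217.3, 158.6]
ee_rot: [0.84, -0.543, -0.001, 0.002]
contact_force: [0.2, -0.3, -0.1]
gripper_width: 34.9
```

Run:
```python
from h import *
w=get_image("wrist");im=w["image"];st()
c=np.array([487.1,108.9]);a=np.deg2rad(24.76);X=np.array([np.cos(a),np.sin(a)]);Y=np.array([-X[1],X[0]])
P=lambda x,y,z:np.r_[c+x*X+y*Y,z]
print(proj(w,[P(0,65,14)]+[P(sx*12.2,65+sy*21.1,47) for sx in(1,-1) for sy in (1,-1)]+[P(0,-65,120)]+[P(sx*55,sy*115,10) for sx in(1,-1) for sy in (1,-1)]).round(1))
cv2.imwrite("pics/w3.png",cv2.resize(im[:,60:460,::-1],None,fx=1.5,fy=1.5))
np.save("w3.npy",w,allow_pickle=True)
```

```text
5.75 [438.2 216.6 158.9] -155.8 [-0.003 -0.002 -1.   ] 35.0 [ 0.2  0.1 -1.2] [ 0.79  0.24 -0.44 -0.   -0.9  -0.37]
[[ 257.   132.5]
 [ 244.   159.9]
 [ 242.8  112.1]
 [ 270.5  159.6]
 [ 270.8  111.8]
 [ 254.4 -117.6]
 [ 206.9  179.4]
 [ 186.9  -93.4]
 [ 308.1  178.4]
 [ 322.5  -94.6]]
```

View pics/w3.png

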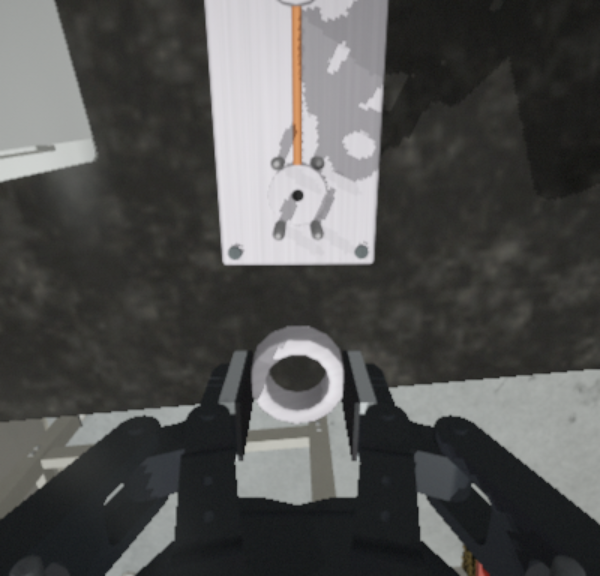

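The seat hole is at (258,130) full-image, against (257,132.5) predicted. The pins are visible and the ring is held level between the pads. Next I fit the ring and the nest in the same wrist frame.

```bash
cat >> h.py <<'E'
from scipy.optimize import least_squares
TH=np.linspace(0,2*np.pi,72)
def fitbox(w,box,z0,z1,r,x0):
    "xy of upright cylinder whose silhouette has image box (l,r,t,b)"
    def bb(x):
        q=np.vstack([proj(w,np.c_[x[0]+r*np.cos(TH),x[1]+r*np.sin(TH),0*TH+z]) for z in(z0,z1)])
        return np.r_[q[:,0].min(),q[:,0].max(),q[:,1].min(),q[:,1].max()]-box
    s=least_squares(bb,x0);return s.x,s.fun
E
python3 - <<'E'
from h import *
w=np.load("w3.npy",allow_pickle=True).item();f=lambda u,v:(u/1.5+60,v/1.5)
x,e=fitbox(w,np.array([251/1.5+60,343/1.5+60,326/1.5,424/1.5]),142.6,156.6,19,[438,217])
print("ring",x,e)
n=ray(w,*f(297.5,195),14);print("nest",n)
tips=[f(278,163),f(317,163),f(279,231),f(318,231)]
q=np.array([ray(w,*t,47)[:2] for t in tips]);print("tips",q,q.mean(0),np.linalg.norm(q-q.mean(0),axis=1))
k=[f(225,264),f(373,264)];d=ray(w,*k[1],10)-ray(w,*k[0],10);print("edge",d,np.rad2deg(np.arctan2(d[1],d[0])))
print("mid edge",(ray(w,*k[1],10)+ray(w,*k[0],10))/2-[50*-.419,50*.908,0]); 
m=f(294,0)
E
```

```text
ring [437.15220739 217.4224567 ] [-2.44484011  2.45135909 -1.14996125  1.49471879]
nest [459.64843028 165.15756492  14.        ]
tips [[478.89261505 150.34384526]
 [458.32169189 141.08971903]
 [462.62108228 186.4614101 ]
 [440.92008799 176.71465316]] [460.1888693  163.65240689] [22.95534617 22.63981526 22.93831483 23.27892203]
edge [-97.46483256 -43.73806103   0.        ] -155.8314905073611
mid edge [459.35641159 164.10817019  10.        ]
```

```bash
python3 -c "
from h import *
st();plan([460.7,163.8,130],204.2,3,.3)"
```

```text
5.75 [438.2 216.6 158.9] -155.8 [-0.003 -0.002 -1.   ] 35.0 [ 0.2  0.1 -1.2] [ 0.79  0.24 -0.44 -0.   -0.9  -0.37]
[0.3, 1.91, 0.04, 0.96, 0.1, -0.0, 0.0]
[0.3, 1.91, 0.04, 0.96, 0.1, -0.0, 0.0]
[0.3, 1.91, 0.04, 0.96, 0.1, -0.0, 0.0]
```

Request:
servo_tool --pt "0.3 1.9 0 1 0.1 0 0" --pt "0.3 1.9 0.1 1 0.1 0 0" --pt "0.3 1.9 0 1 0 0 0" --pt "0.3 0 0 2 0 0 0" --pt "0.3 0 0 2 0 0 0" --pt "0.3 0 0 1.4 0 0 0" --pt "0.3 0 0 0 0 0 0" --pt "0.3 0 0 0 0 0 0"

```text
clock: 6.55
position: [461.7, 164.3, 76.3]
ee_rot: [0.839, -0.543, 0.001, -0.001]
contact_force: [0.4, -0.1, -0.3]
gripper_width: 34.4
```

Run:
```python
from h import *
w=get_image("wrist");im=w["image"];st()
crop(im,160,150,200,150,4,"pics/w4.png")
np.save("w4.npy",w,allow_pickle=True)
```

```text
6.6 [462.1 164.8  76.8] -155.8 [ 0.004  0.002 -1.   ] 35.2 [0.3 0.2 0. ] [ 0.67  0.35 -0.53  0.   -0.68 -0.25]
```

View pics/w4.png

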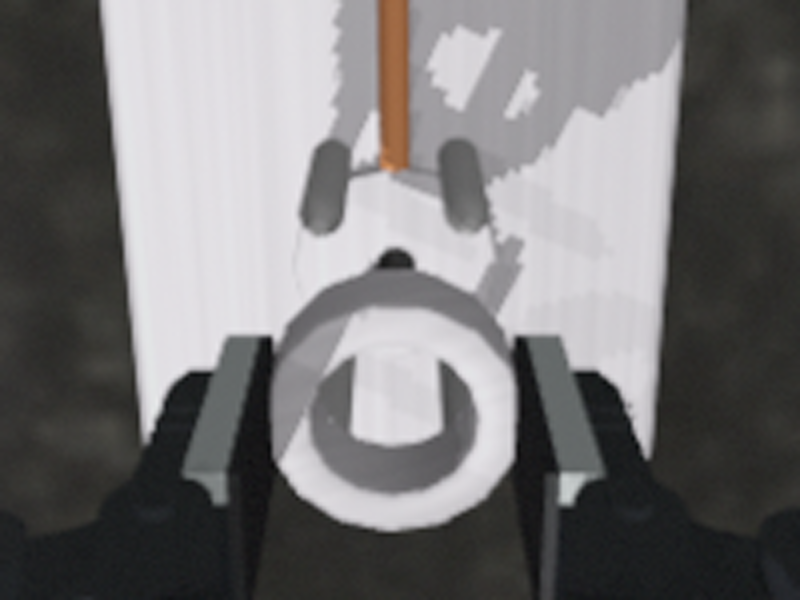

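Run:
```python
from h import *
w=np.load("w4.npy",allow_pickle=True).item();f=lambda u,v:np.array((u/4+160,v/4+150))
z=60.2
b=np.r_[f(272,268),f(518,530)][[0,2,1,3]]
x,e=fitbox(w,b,z,z+14,19,[460,164]);print("ring",x,e)
hole=ray(w,*f(394,412),z+14);print("inner top ellipse centre",hole)
X=np.array([.9095,.4157]);Y=np.array([-.4157,.9095])
q=np.array([ray(w,*f(*t),47)[:2] for t in[(323,214),(465,214)]]);print("pins",q,"nest",q.mean(0)+21.1*Y, np.linalg.norm(q[1]-q[0]))
print("hole",ray(w,*f(396,262),14))
n=q.mean(0)+21.1*Y
d=n-x;print("shift X,Y",d@X,d@Y)
g=lambda n:print(proj(w,np.c_[(n+12.2*X-21.1*Y)+4*np.c_[np.cos(TH),np.sin(TH)],0*TH+47])[:, :].max(0),proj(w,[[*n,14]]))
```

```text
ring [460.48554165 164.20844092] [-2.34494728  2.34067234 -1.05103238  1.3770123 ]
inner top ellipse centre [461.47342065 162.33508102  74.2       ]
pins [[480.0195525  148.97331579]
 [459.15671089 139.6040401 ]] nest [460.81686169 163.47912794] 22.870100277959185
hole [459.85346606 165.05273949  14.        ]
shift X,Y -0.0018398272480883437 -0.8010398986411985
```

Run:
```python
from h import *
w=np.load("w4.npy",allow_pickle=True).item();f=lambda u,v:np.array((u/4+160,v/4+150))
g=cv2.cvtColor(w["image"],cv2.COLOR_RGB2GRAY).astype(int)
for v in (155,180,200,215,225):
    r=g[v]; L=[u for u in range(165,220) if r[u]>120][0];Rr=[u for u in range(360,300,-1) if r[u]>120][0]+1
    print(v,L,Rr,np.linalg.norm(ray(w,L,v,10)-ray(w,Rr,v,10)))
print(w["extrinsics"].round(3)); st()
w3=np.load("w3.npy",allow_pickle=True).item();g=cv2.cvtColor(w3["image"],cv2.COLOR_RGB2GRAY).astype(int)
for v in (20,60,100,140,165):
    r=g[v]; L=[u for u in range(170,240) if r[u]>140][0];Rr=[u for u in range(340,280,-1) if r[u]>90][0]+1
    print(v,L,Rr,np.linalg.norm(ray(w3,L,v,10)-ray(w3,Rr,v,10)))
```

```text
155 185 331 108.87007230914963
180 188 329 108.41616302967738
200 190 328 108.82047565217171
215 191 327 109.33947531405015
225 192 326 109.15384259799148
[[-9.1300e-01  3.8800e-01  1.2900e-01  4.9510e+02]
 [-4.0900e-01 -8.6400e-01 -2.9400e-01  8.7241e+01]
 [-3.0000e-03 -3.2100e-01  9.4700e-01  2.0819e+02]
 [ 0.0000e+00  0.0000e+00  0.0000e+00  1.0000e+00]]
6.6 [462.1 164.8  76.8] -155.8 [ 0.004  0.002 -1.   ] 35.2 [0.3 0.2 0. ] [ 0.67  0.35 -0.53  0.   -0.68 -0.25]
20 198 318 108.89391634906762
60 200 316 109.82174559321678
100 203 313 108.85440622864691
140 206 311 108.8333742692283
165 208 310 108.95329994439402
```

Run:
```python
from h import *
w=np.load("w4.npy",allow_pickle=True).item()
g=cv2.cvtColor(w["image"],cv2.COLOR_RGB2GRAY)
print(g[182:212,232:250]);print(g[182:212,266:286]);print(g[206:222,248:270])
X=np.array([.9095,.4157]);Y=np.array([-.4157,.9095]);N=np.array([460.3,164.2])
for s in(1,-1):
  for z in(10,14,47):
    q=proj(w,np.c_[(N+s*12.2*X-21.1*Y)+4*np.c_[np.cos(TH),np.sin(TH)],0*TH+z]);print(s,z,q.min(0),q.max(0))
q=proj(w,np.c_[N+20*np.c_[np.cos(TH),np.sin(TH)],0*TH+14]);print("seat",q.min(0),q.max(0),proj(w,[[*N,14]]))
```

```text
[[225 225 225 224 223 222 222 223 221 221 192 162 157 160 161 161 160 159]
 [225 225 225 223 222 221 222 222 222 215 180 158 158 160 161 161 160 160]
 [224 225 225 224 222 222 222 222 209 183 150 137 144 154 159 161 160 181]
 [224 225 225 224 222 222 223 205 165 123 102 102 113 132 150 158 160 202]
 [224 225 226 225 222 222 204 153 103  95  96  97  98 103 124 145 172 210]
 [224 225 225 225 223 217 165  99  94  97  98  98  98  98  99 126 193 217]
 [224 225 226 225 223 204 144  93  94  96  98  99 100  99  98 125 203 220]
 [224 225 226 224 223 189 125  94  95  97  99 100  99  98  98 126 201 219]
 [224 225 225 225 223 176 107  93  97  98  98  99  99  98  98 134 198 204]
 [224 224 225 225 219 165  96  95  97 100  99 100 100  99  97 133 189 177]
 [223 224 225 225 209 150  95  96  97  99  99 100  99  98  96 118 154 143]
 [223 224 224 224 195 131  96  97  98  99 101 101 100  98  98 109 112 117]
 [224 225 225 225 182 113  96  97 100 100 102 102 100  99  97 123 164 181]
 [224 225 225 221 168  99  97  97  99 101 102 101  99  99 100 173 205 212]
 [223 224 225 211 152  95  98 100 100 100 101 100 
[... 4950 characters left out ...]
14 113 114 112 113 112 112 112 112
  112 113 126 148]
 [109 110 112 111 112 112 112 112 112 112 112 111 113 113 113 113 114 114
  114 114 113 112]
 [110 111 111 111 111 111 111 111 112 112 113 113 112 114 115 114 114 114
  114 115 113 113]]
1 10 [237.88084762 182.45625734] [248.18263524 192.26964017]
1 14 [237.495916   183.97474372] [247.98885947 193.9499657 ]
1 47 [233.67698686 199.05760388] [246.06657405 210.59869525]
-1 10 [269.31673863 182.24795319] [279.62938838 192.06981771]
-1 14 [269.51485982 183.76349632] [280.01904468 193.74749265]
-1 47 [271.48045598 198.81899894] [283.88539861 210.37197747]
seat [233.53107    190.26236834] [284.34089024 237.0499101 ] [[258.92667959 214.37833212]]
```

Row profiles show the nest about 1.5 mm further along the stand's +y than the ring, and well aligned across. I'll correct that and descend gently.

Request:
servo_tool --pt "0.3 -0.15 0 0 0 0 0" --pt "0.3 0 0 0.8 0 0 0" --pt "0.3 0 0 0.5 0 0 0" --pt "0.3 0 0 0.4 0 0 0" --pt "0.3 0 0 0.4 0 0 0" --pt "0.3 0 0 0 0 0 0"

```text
clock: 7.2
position: [460.9, 166.4, 54.6]
ee_rot: [0.84, -0.543, 0.001, -0.001]
contact_force: [0.5, 0.3, -0.9]
gripper_width: 35.2
```

Request:
servo_tool --pt "0.3 0 0 0.6 0 0 0" --pt "0.3 0 0 0.6 0 0 0" --pt "0.3 0 0 0.5 0 0 0" --pt "0.3 0 0 0.4 0 0 0" --pt "0.3 0 0 0.2 0 0 0" --pt "0.3 0 0 0 0 0 0"

```text
clock: 7.8
position: [461.2, 166.5, 31.9]
ee_rot: [0.84, -0.543, 0.001, -0.001]
contact_force: [-0.0, -0.4, -0.1]
gripper_width: 34.7
```

Request:
servo_tool --pt "0.3 0 0 0.1 0 0 0" --pt "0.3 0 0 0.1 0 0 0" --pt "0.3 0 0 0 0 0 0"

```text
clock: 8.1
position: [461.5, 166.8, 30.5]
ee_rot: [0.84, -0.543, 0.001, -0.002]
contact_force: [0.3, 1.2, -0.4]
gripper_width: 34.9
```

Request:
servo_tool --pt "0.3 0 0 0.1 0 0 0" --pt "0.3 0 0 0 0 0 0"

```text
clock: 8.3
position: [461.5, 166.8, 30.4]
ee_rot: [0.84, -0.543, 0.001, -0.002]
contact_force: [-1.7, 0.4, 7.0]
gripper_width: 34.8
```

Request:
servo_tool --pt "0.45 0 0 0 0 0 0" --pt "0.65 0 0 0 0 0 0" --pt "0.65 0 0 0 0 0 0" --pt "0.65 0 0 -0.5 0 0 0" --pt "0.65 0 0 -2 0 0 0" --pt "0.65 0 0 -3 0 0 0" --pt "0.65 0 0 -4 0 0 0" --pt "0.65 0 0 -3 0 0 0" --pt "0.65 0 0 0 0 0 0"

```text
clock: 9.2
position: [463.4, 168.0, 159.1]
ee_rot: [0.84, -0.543, 0.003, -0.006]
contact_force: [0.6, 0.3, -0.6]
gripper_width: 55.3
```

Run:
```python
from h import *
w=get_image("wrist");im=w["image"];st()
q=proj(w,[[460.3,165,28]])[0].astype(int);print(q)
crop(im,q[0]-66,q[1]-50,133,100,5,"pics/w5.png");np.save("w5.npy",w,allow_pickle=True)
plan([605.5,-314,150],204.8,12,.65)
```

```text
9.25 [462.  167.2 156.7] -155.8 [ 0.008  0.005 -1.   ] 55.6 [-0.3 -0.8  0. ] [ 0.68  0.24 -0.44  0.   -0.88 -0.26]
[262 185]
[0.65, 4.15, 0.55, 0.05, -0.0, 0.0, -0.0]
[0.65, 4.15, 0.56, 0.05, -0.0, 0.0, -0.0]
[0.65, 4.15, 0.56, 0.05, -0.0, 0.0, -0.0]
[0.65, 4.15, 0.57, 0.05, -0.0, 0.0, -0.0]
[0.65, 4.15, 0.57, 0.05, -0.0, 0.0, -0.0]
[0.65, 4.15, 0.57, 0.05, -0.0, 0.0, -0.0]
[0.65, 4.14, 0.58, 0.05, -0.0, 0.0, -0.0]
[0.65, 4.14, 0.58, 0.05, -0.0, 0.0, -0.0]
[0.65, 4.14, 0.58, 0.05, -0.0, 0.0, -0.0]
[0.65, 4.14, 0.59, 0.05, -0.0, 0.0, -0.0]
[0.65, 4.14, 0.59, 0.05, -0.0, 0.0, -0.0]
[0.65, 4.14, 0.59, 0.06, -0.0, 0.0, -0.0]
```

View pics/w5.png

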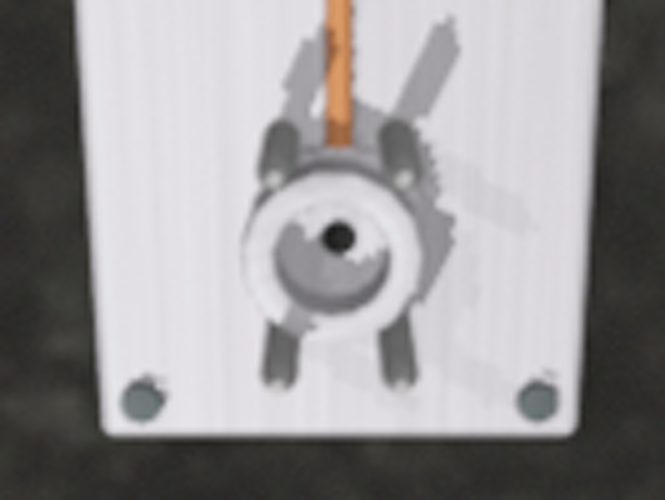

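The ring lies flat on the seat between all four pins, centred at about (332,250) in the crop. The pin mid is at 339, so it is roughly 1 mm towards +x, inside the play. Off to the disc.

Request:
servo_tool --pt "0.65 3 0.5 0 0 0 0" --pt "0.65 4.2 0.6 0 0 0 0" --pt "0.65 4.3 0.6 0 0 0 0" --pt "0.65 4.3 0.6 0 0 0 0" --pt "0.65 4.3 0.6 0 0 0 0" --pt "0.65 4.3 0.6 0 0 0 0" --pt "0.65 4.3 0.6 0 0 0 0" --pt "0.65 4.3 0.6 0 0 0 0" --pt "0.65 4.3 0.6 0 0 0 0" --pt "0.65 4.3 0.6 0.5 0 0 0" --pt "0.65 4.3 0.6 1.5 0 0 0" --pt "0.65 4.0 0.6 2 0 0 0"

```text
clock: 10.45
position: [601.2, -319.6, 112.8]
ee_rot: [0.84, -0.543, 0.001, -0.001]
contact_force: [2.1, 1.0, 0.2]
gripper_width: 55.6
```

Request:
servo_tool --pt "0.65 0 0 0 0 0 0" --pt "0.65 0 0 0 0 0 0"

```text
clock: 10.65
position: [599.6, -318.3, 111.0]
ee_rot: [0.839, -0.544, -0.002, -0.001]
contact_force: [-0.6, 0.9, 0.4]
gripper_width: 55.8
```

```bash
cat >> h.py <<'E'
def blob(w,xyz,rad,th,zs):
    g=cv2.cvtColor(w["image"],cv2.COLOR_RGB2GRAY);q=proj(w,[xyz])[0];m=np.zeros_like(g);cv2.circle(m,(int(q[0]),int(q[1])),rad,255,-1);m&=((g>th)*255).astype(np.uint8)
    c=max(cv2.findContours(m,cv2.RETR_EXTERNAL,2)[0],key=cv2.contourArea);x,y,a,b=cv2.boundingRect(c);print("pred",q,"box",x,y,a,b,"area",cv2.contourArea(c))
    return np.array([x,x+a,y,y+b])
E
python3 - <<'E'
from h import *
w=get_image("wrist");st()
b=blob(w,[605.5,-315,8],45,110,0);x,e=fitbox(w,b,0,16,19,[605,-315]);print(x,e)
plan([*x,110],204.2,1,.65)
E
```

```text
10.7 [ 600.2 -317.5  112.5] -155.8 [ 0.     0.002 -1.   ] 55.3 [ 0.5 -0.6  0.1] [-0.25  0.58 -0.01 -0.   -0.98  0.67]
pred [249.83329708 196.5485972 ] box 229 174 42 44 area 1423.0
[ 605.41119287 -315.75224276] [-0.07279866  0.07297122 -0.13302065  0.14344114]
[0.65, 0.05, -0.55, 0.25, -0.1, 0.1, -0.0]
```

The disc fits the 38 x 16 mm model to 0.15 px, at (605.4,-315.8). Descending to grasp it.

Request:
servo_tool --pt "0.65 0.05 -0.3 1.5 0 0 0" --pt "0.62 0 -0.25 2 0 0 0" --pt "0.62 0 0 2 0 0 0" --pt "0.62 0 0 2 0 0 0" --pt "0.62 0 0 1.2 0 0 0" --pt "0.62 0 0 0.5 0 0 0" --pt "0.62 0 0 0 0 0 0" --pt "0.62 0 0 0 0 0 0"

```text
clock: 11.5
position: [607.3, -315.7, 23.0]
ee_rot: [0.84, -0.543, 0.002, -0.002]
contact_force: [0.6, -0.5, 1.3]
gripper_width: 52.9
```

Request:
servo_tool --pt "0.62 -0.05 0.15 0.3 0 0 0" --pt "0.5 0 0 0 0 0 0" --pt "0.4 0 0 0 0 0 0" --pt "0.3 0 0 0 0 0 0" --pt "0.3 0 0 0 0 0 0" --pt "0.3 0 0 0 0 0 0" --pt "0.3 0 0 0 0 0 0" --pt "0.3 0 0 0 0 0 0"

```text
clock: 12.3
position: [605.3, -316.1, 20.1]
ee_rot: [0.84, -0.543, 0.001, -0.001]
contact_force: [-1.4, 0.4, 5.6]
gripper_width: 34.7
```

Request:
servo_tool --pt "0.3 0 0 -0.5 0 0 0" --pt "0.3 0 0 -1.5 0 0 0" --pt "0.3 0 0 -3 0 0 0" --pt "0.3 0 0 -4 0 0 0" --pt "0.3 0 0 -4 0 0 0" --pt "0.3 -1 0 -1 0 0 0" --pt "0.3 -2 0 0 0 0 0" --pt "0.3 -2.5 0 0 0 0 0"

```text
clock: 13.1
position: [581.5, -265.6, 159.4]
ee_rot: [0.839, -0.544, 0.001, -0.002]
contact_force: [1.1, 0.2, -2.1]
gripper_width: 34.9
```

```bash
python3 -c "
from h import *
st();plan([460.5,166.2,160],204.2,12,.3)"
```

```text
13.1 [ 581.5 -265.6  159.4] -155.9 [ 0.004  0.002 -1.   ] 34.9 [ 1.1  0.2 -2.1] [-0.18  0.47 -0.07 -0.   -1.03  0.6 ]
[0.3, -3.7, -0.55, -0.0, -0.0, -0.0, -0.0]
[0.3, -3.7, -0.55, -0.0, -0.0, -0.0, -0.0]
[0.3, -3.7, -0.55, -0.0, -0.0, -0.0, -0.0]
[0.3, -3.7, -0.55, -0.0, -0.0, -0.0, -0.0]
[0.3, -3.7, -0.55, -0.0, -0.0, -0.0, -0.0]
[0.3, -3.7, -0.55, -0.0, -0.0, -0.0, -0.0]
[0.3, -3.7, -0.55, -0.0, -0.0, -0.0, -0.0]
[0.3, -3.7, -0.55, -0.0, -0.0, -0.0, -0.0]
[0.3, -3.7, -0.55, -0.0, -0.0, -0.0, -0.0]
[0.3, -3.7, -0.55, -0.0, -0.0, -0.0, -0.0]
[0.3, -3.7, -0.55, -0.0, -0.0, -0.0, -0.0]
[0.3, -3.7, -0.55, -0.0, -0.0, -0.0, -0.0]
```

Request:
servo_tool --pt "0.3 -3.7 -0.5 0 0 0 0" --pt "0.3 -3.7 -0.5 0 0 0 0" --pt "0.3 -3.7 -0.5 0 0 0 0" --pt "0.3 -3.7 -0.5 0 0 0 0" --pt "0.3 -3.7 -0.6 0 0 0 0" --pt "0.3 -3.7 -0.6 0 0 0 0" --pt "0.3 -3.7 -0.6 0 0 0 0" --pt "0.3 -3.7 -0.6 0 0 0 0" --pt "0.3 -3.7 -0.6 0 0 0 0" --pt "0.3 -3.7 -0.6 0 0 0 0" --pt "0.3 -3.6 -0.5 0 0 0 0" --pt "0.3 -3 -0.5 0 0 0 0"

```text
clock: 14.3
position: [462.0, 160.3, 159.4]
ee_rot: [0.84, -0.543, 0.001, -0.002]
contact_force: [1.0, 0.0, -1.8]
gripper_width: 34.8
```

Request:
servo_tool --pt "0.3 0 0 0 0 0 0" --pt "0.3 0 0 0 0 0 0" --pt "0.3 0 0 0 0 0 0"

```text
clock: 14.6
position: [463.0, 158.1, 159.2]
ee_rot: [0.84, -0.543, 0.001, -0.001]
contact_force: [0.2, 0.7, -0.5]
gripper_width: 34.7
```

```bash
python3 -c "
from h import *
st();plan([460.5,166.2,95],204.2,3,.3)"
```

```text
14.6 [463.  158.1 159.2] -155.8 [ 0.003  0.001 -1.   ] 34.7 [ 0.2  0.7 -0.5] [ 0.66  0.24 -0.44  0.   -0.89 -0.24]
[0.3, -0.28, -0.03, 2.14, -0.1, 0.0, -0.0]
[0.3, -0.28, -0.03, 2.14, -0.1, 0.0, -0.0]
[0.3, -0.28, -0.03, 2.14, -0.1, 0.0, -0.0]
```

Request:
servo_tool --pt "0.3 -0.3 0 2 0 0 0" --pt "0.3 -0.3 0 2 0 0 0" --pt "0.3 -0.2 -0.1 2 0 0 0" --pt "0.3 0 0 1.2 0 0 0" --pt "0.3 0 0 0.7 0 0 0" --pt "0.3 0 0 0 0 0 0" --pt "0.3 0 0 0 0 0 0"

```text
clock: 15.3
position: [461.7, 166.3, 80.8]
ee_rot: [0.84, -0.543, 0.001, -0.002]
contact_force: [0.3, -0.0, -1.6]
gripper_width: 34.7
```

Run:
```python
from h import *
w=get_image("wrist");st()
crop(w["image"],180,165,160,120,5,"pics/w6.png");np.save("w6.npy",w,allow_pickle=True)
X=np.array([.9095,.4157]);Y=np.array([-.4157,.9095]);N=np.array([459.8,165.3])
for s in(1,-1):
    q=proj(w,np.c_[(N+s*12.2*X-21.1*Y)+4*np.c_[np.cos(TH),np.sin(TH)],0*TH+10]);print(s,q.min(0),q.max(0))
```

```text
15.35 [461.8 166.6  81. ] -155.8 [ 0.004  0.002 -1.   ] 34.8 [-0.2  0.8 -0.8] [ 0.68  0.35 -0.53  0.   -0.69 -0.26]
1 [239.3902979  179.96594401] [249.49757639 189.62525211]
-1 [270.23723021 179.7849189 ] [280.35927115 189.45365202]
```

View pics/w6.png

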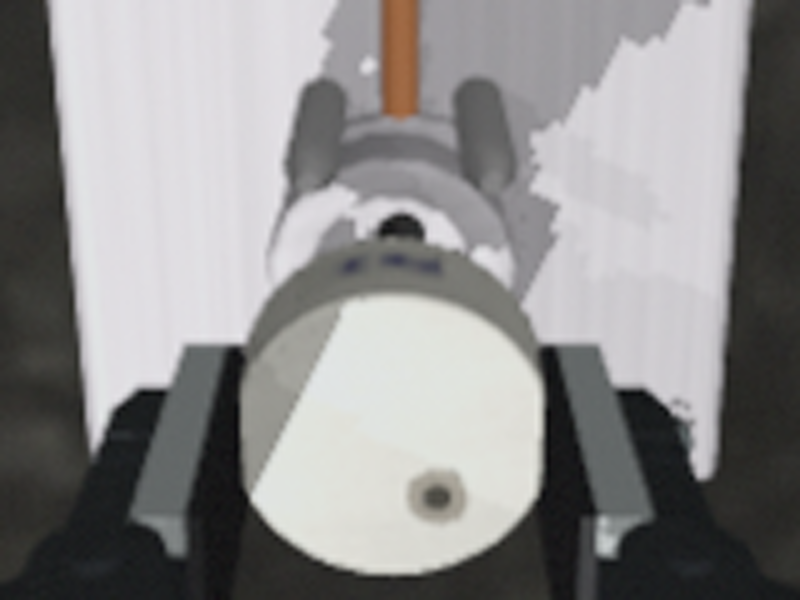

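The disc is held level, with its box at l 240, r 545, t 238, b 576 in the crop. The seated ring shows at u 268–515 and the pin mid at 401. Now I compute the offset.

Run:
```python
from h import *
w=np.load("w6.npy",allow_pickle=True).item()
b=np.array([240/5+180,545/5+180,238/5+165,576/5+165])
x,e=fitbox(w,b,60.8,76.8,19,[460,165]);print(x,e)
X=np.array([.9095,.4157]);Y=np.array([-.4157,.9095])
g=cv2.cvtColor(w["image"],cv2.COLOR_RGB2GRAY)
print(g[175:186,240:250]);
n=ray(w,401/5+180,232/5+165,14);print("hole",n)
for N in ([459.8,165.3],n[:2]): d=np.array(N)-x;print(d@X,d@Y)
print([proj(w,np.c_[np.array([459.8,165.3])+r*np.c_[np.cos(TH),np.sin(TH)],0*TH+z])[:,0].tolist() and proj(w,[[459.8,165.3,z]]).round(1) for r,z in((1,14),(1,28),(1,47))])
```

```text
[460.86697207 165.59173498] [-2.27768368  2.2721438  -0.36453814  0.61482036]
[[221 220 220 220 218 184 157 158 159 158]
 [221 220 220 219 205 172 158 158 160 157]
 [221 221 220 219 184 156 158 158 159 158]
 [221 221 220 219 185 157 157 158 159 159]
 [221 221 220 205 172 156 157 159 158 158]
 [220 208 200 164 133 138 143 154 159 159]
 [208 167 140 113  94 102 111 133 153 159]
 [171 111  93  95  96  97  97 101 133 149]
 [136  91  95  96  98  98  98  97 107 137]
 [116  92  95  96  96  99  97  95  96 128]
 [ 99  92  95  97  98  98  98  97  96 122]]
hole [459.64419288 165.26997129  14.        ]
-1.0916853318973974 0.17820732691830155
-1.2458748381231235 0.21566523587788827
[array([[260. , 211.4]]), array([[260.1, 218.6]]), array([[260.2, 230.1]])]
```

Request:
servo_tool --pt "0.3 -0.03 0.1 0 0 0 0" --pt "0.3 0 0 0.6 0 0 0" --pt "0.3 0 0 0.5 0 0 0" --pt "0.3 0 0 0.5 0 0 0" --pt "0.3 0 0 0.5 0 0 0" --pt "0.3 0 0 0 0 0 0"

```text
clock: 15.95
position: [459.7, 166.1, 58.3]
ee_rot: [0.84, -0.543, 0.001, -0.001]
contact_force: [0.6, 0.3, -1.7]
gripper_width: 34.5
```

Request:
servo_tool --pt "0.3 0 0 0.5 0 0 0" --pt "0.3 0 0 0.3 0 0 0" --pt "0.3 0 0 0.1 0 0 0" --pt "0.3 0 0 0 0 0 0"

```text
clock: 16.35
position: [460.2, 166.4, 50.1]
ee_rot: [0.84, -0.543, 0.001, -0.001]
contact_force: [-0.4, -0.3, -0.5]
gripper_width: 34.4
```

Request:
servo_tool --pt "0.3 0 0 0.1 0 0 0" --pt "0.3 0 0 0.1 0 0 0" --pt "0.3 0 0 0 0 0 0"

```text
clock: 16.65
position: [460.2, 166.4, 48.3]
ee_rot: [0.84, -0.543, 0.001, -0.001]
contact_force: [0.2, 0.1, -1.3]
gripper_width: 34.4
```

Request:
servo_tool --pt "0.3 0 0 0.05 0 0 0" --pt "0.3 0 0 0.05 0 0 0" --pt "0.3 0 0 0 0 0 0"

```text
clock: 16.95
position: [460.3, 166.5, 48.0]
ee_rot: [0.84, -0.543, 0.001, -0.002]
contact_force: [-1.6, 0.2, 4.6]
gripper_width: 34.6
```

Request:
servo_tool --pt "0.42 0 0 0 0 0 0" --pt "0.5 0 0 0 0 0 0" --pt "0.65 0 0 0 0 0 0" --pt "0.65 0 0 0 0 0 0" --pt "0.65 0 0 -0.5 0 0 0" --pt "0.65 0 0 -2 0 0 0" --pt "0.65 0 0 -4 0 0 0" --pt "0.65 0 0 -4 0 0 0" --pt "0.65 0 0 -1 0 0 0" --pt "0.65 0 0 0 0 0 0"

```text
clock: 17.95
position: [460.8, 167.0, 164.5]
ee_rot: [0.84, -0.543, 0.002, -0.004]
contact_force: [0.0, 0.0, -0.6]
gripper_width: 55.5
```

Run:
```python
from h import *
w=get_image("wrist");st()
q=proj(w,[[460.3,165.5,40]])[0].astype(int)
crop(w["image"],q[0]-66,q[1]-50,133,100,5,"pics/w7.png");np.save("w7.npy",w,allow_pickle=True)
```

```text
18.0 [459.7 166.3 162.6] -155.8 [ 0.004  0.003 -1.   ] 55.8 [-0.1 -0.2 -0.5] [ 0.68  0.23 -0.44  0.   -0.9  -0.26]
```

View pics/w7.png

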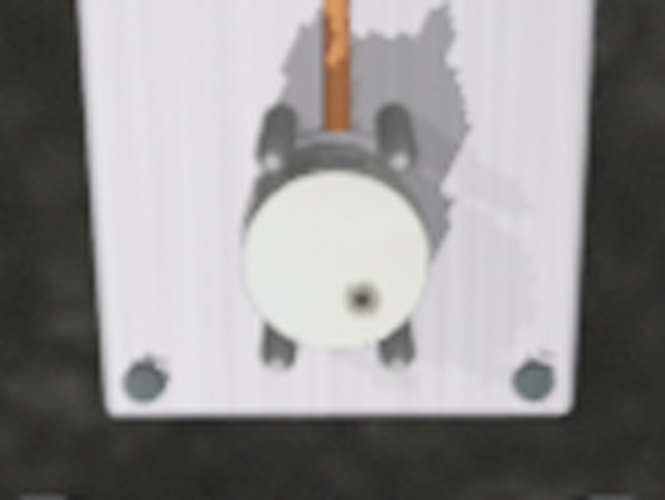

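The disc lies flat between the pins: its mid is at u 337, and the pin mid is about 336. Next, the pump.

Request:
servo_tool --pt "0.65 2 0 -0.5 0 0 0" --pt "0.65 3 0 -0.5 0 0 0" --pt "0.65 3 0 -0.5 0 0 0" --pt "0.65 3 0 -0.5 0 0 0" --pt "0.65 2.1 0 0 0 0 0" --pt "0.65 0 0 0 0 0 0" --pt "0.65 0 0 0 0 0 0" --pt "0.65 0 0 0 0 0 0"

```text
clock: 18.8
position: [512.8, 47.2, 181.2]
ee_rot: [0.84, -0.543, 0.0, -0.001]
contact_force: [0.7, -0.4, 1.1]
gripper_width: 55.4
```

Run:
```python
from h import *
w=get_image("wrist");st();np.save("w8.npy",w,allow_pickle=True)
g=cv2.cvtColor(w["image"],cv2.COLOR_RGB2GRAY)
N=np.array([459.8,165.3]);Y=np.array([-.4157,.9095]);p=N-130*Y;print("pump",p)
for z,r in((120,12.5),(94,12.5),(80,21)):
    q=proj(w,np.c_[p+r*np.c_[np.cos(TH),np.sin(TH)],0*TH+z]);print(z,q.min(0),q.max(0))
c=proj(w,[[*p,107]])[0].astype(int);print(c)
print(g[c[1]-40:c[1]+44:3,c[0]-42:c[0]+43:3])
```

```text
18.85 [513.   47.4 181.5] -155.7 [ 0.002  0.001 -1.   ] 55.3 [ 0.4 -0.  -0.5] [ 0.41  0.25 -0.35 -0.   -0.97  0.02]
pump [513.841  47.065]
120 [239.93134367 198.64645592] [271.88680632 228.08914139]
94 [241.85013155 188.18932675] [270.44845144 214.94290123]
80 [233.51881301 174.37388044] [279.00133584 217.22760388]
[256 207]
[[222 222 224 223 224 221 222 223 222 178 168  96  97  99 103 102 104 102
  128 142 160 158 219 219 217 218 219 217 219]
 [222 223 224 224 223 221 222 223 216 209  92  95  99  98 102 104 105 105
  102 144 147 198 219 219 217 218 219 217 218]
 [223 223 225 223 224 220 221 224 200 135  92  96  97  83  78  89 104 105
  103 111 147 201 215 219 216 217 218 217 219]
 [224 224 225 223 224 220 221 224 213  92  84  56  67  74  76  77  69  62
  101 102 147 207 210 212 216 218 218 218 218]
 [224 224 226 223 225 221 220 224 214  63  95 116  79  78  78  80  79  81
   66  84 166 207 209 212 209 215 218 218 219]
 [225 224 226 222 225 221 220 224 158 112 119 118  90  78  76  80  79  80
   79  78 181 208 209 212 208 211 210 218 218]
 [225 224 226 222 226 221 220 224 101 119 120 1
[... 1915 characters left out ...]
228 228 227 231 229 227 229 230 180 182 226 223
  223 225 224 224 221 223 222 221 220 223 215]
 [182 231 228 232 228 229 229 229 227 231 229 228 229 230 179 168 226 223
  223 225 223 224 221 223 222 220 220 222 211]
 [175 232 228 232 228 229 229 229 227 231 229 228 229 230 179 165 225 223
  223 224 223 224 221 222 222 220 220 222 209]
 [134 232 228 232 228 229 229 229 227 231 230 229 230 216 174 144 226 224
  223 224 163 218 221 222 222 220 220 222 207]
 [ 98 233 228 232 228 229 230 229 226 231 230 229 196 168 149 144 181 191
  161 179 163 211 220 221 223 220 219 223 205]
 [ 62 232 228 231 228 229 230 229 226 231 229 228 166 167 167 133 165 163
  161 165 163 224 220 222 222 221 219 221 203]]
```

Run:
```python
from h import *
w=np.load("w8.npy",allow_pickle=True).item()
g=cv2.cvtColor(w["image"],cv2.COLOR_RGB2GRAY)
print(g[205:222:2,236:246]);print(g[205:222:2,264:276]);print(g[218:232,250:262]);
print(g[186:206,252:258])
q=proj(w,np.c_[np.array([513.84,47.07])+12.5*np.c_[np.cos(TH),np.sin(TH)],0*TH+120]);print(q.mean(0))
```

```text
[[213 169 130 125 118  70  17  34  49  57]
 [225 217 182 138 100  56  45  56  58  59]
 [225 225 226 215 148  43  56  61  61  60]
 [226 225 225 217 151  50  61  62  61  61]
 [227 226 226 196 120  59  66  63  64  63]
 [227 226 226 228 170  67  64  64  64  63]
 [227 226 226 228 199 122  63  66  65  64]
 [228 226 226 228 229 180  88  65  65  64]
 [227 226 227 228 229 229 211 161  92  65]]
[[ 47  45  46  39  26  21  68 103 111 108 133 188]
 [ 48  48  46  44  39  27  57 102 110 161 210 220]
 [ 50  47  49  47  44  38  44 110 184 216 222 221]
 [ 50  50  49  48  47  45  80 201 222 222 222 220]
 [ 51  50  48  47  47  46  81 202 223 223 222 221]
 [ 52  49  49  49  48  44  81 202 222 223 222 221]
 [ 51  50  51  47  49  43 134 208 223 224 222 222]
 [ 51  50  51  47  68 173 215 224 223 224 222 222]
 [ 52  50  49  69 187 218 223 224 223 224 222 222]]
[[ 61  60  60  58  59  58  57  56  55  56  51  52]
 [ 62  61  60  59  60  58  56  58  57  53  52  54]
 [ 62  61  62  59  58  58  57  55  54  53  54  55]
 [ 62  62  60  58  59  58  57  56  55  55  54  54]
 [ 62  62  60  61  58  57  57  57  57  56  54  5
[... 331 characters left out ...]
171 181 174 152 164 212 225]
 [228 229 229 229 203 170 180 174 152 165 212 225]
 [229 229 229 229 202 169 179 174 153 162 208 224]]
[[ 77  75  80  84  79  73]
 [ 75  83  90  96  93  89]
 [ 86  95  98 100 103 104]
 [ 80  77  75  76  77  81]
 [ 44  29  15  19  16  30]
 [ 18  19  16  18  14  20]
 [ 18  17  16  18  18  21]
 [ 17  20  18  19  19  19]
 [ 20  17  16  19  20  19]
 [ 19  17  21  18  17  13]
 [ 18  20  20  18  17  19]
 [ 20  18  22  20  23  16]
 [ 22  20  20  19  19  20]
 [ 26  32  32  33  30  28]
 [ 42  45  45  44  44  42]
 [ 49  52  51  52  50  49]
 [ 52  51  51  52  49  50]
 [ 52  52  52  50  48  51]
 [ 53  52  52  51  51  50]
 [ 54  52  51  53  50  52]]
[255.70299655 213.43841315]
```

Request:
servo_tool --pt "0.55 0.05 -0.2 1.5 0 0 0" --pt "0.55 0 0 2 0 0 0" --pt "0.55 0 0 2 0 0 0" --pt "0.55 0 0 1.5 0 0 0" --pt "0.55 0 0 1 0 0 0" --pt "0.55 0 0 0 0 0 0" --pt "0.55 0 0 0 0 0 0" --pt "0.55 0 0 0 0 0 0"

```text
clock: 19.65
position: [516.5, 47.7, 103.2]
ee_rot: [0.84, -0.543, 0.002, -0.002]
contact_force: [0.1, 0.1, 0.5]
gripper_width: 47.2
```

Run:
```python
from h import *
w=get_image("wrist");st();np.save("w9.npy",w,allow_pickle=True)
g=cv2.cvtColor(w["image"],cv2.COLOR_RGB2GRAY)
c=proj(w,[[513.84,47.07,120]])[0].astype(int);print(c,proj(w,np.c_[np.array([513.84,47.07])+12.5*np.c_[np.cos(TH),np.sin(TH)],0*TH+120])[[0,18,36,54]])
for dv in(-4,0,4): print(c[1]+dv, g[c[1]+dv,c[0]-60:c[0]+61:2])
plan([515,47.6,101],204.2,1,.55)
```

```text
19.7 [516.4  47.6 103.2] -155.8 [ 0.005  0.002 -1.   ] 46.7 [ 0.5 -0.8  0.3] [ 0.41  0.35 -0.44  0.   -0.77  0.02]
[261 276] [[238.83852836 268.0249301 ]
 [252.07690739 295.36864814]
 [284.1264731  284.42723804]
 [270.45633114 256.70120192]]
272 [138  50  40  26  24  23  23  25 142 226 227 229 226 229 227 226 228 226
 114  56  67  64  63  64  62  61  59  59  57  57  57  54  53  51  53  50
  49  48  46  46  44  38 212 223 220 220 224 219 219  93  28  27  27  27
  28  71 104 206 163 149  97]
276 [139  63  40  21  26  24  24  23 216 226 226 228 226 228 227 226 228 225
  98  63  63  61  61  62  62  58  60  57  58  57  55  54  53  53  50  51
  49  48  48  45  45  36 212 223 220 220 222 220 220 181  26  28  24  26
  28  75 134 148 141  31  31]
280 [ 31  33  38  25  26  24  24 139 230 227 226 227 227 229 227 226 227 225
 207  51  60  62  61  60  58  58  55  54  53  52  53  53  52  50  49  50
  50  47  46  45  44  50 206 223 221 220 222 219 220 221  94  26  24  27
  35  76  56  32  32  33  32]
[0.55, -0.06, 0.13, 0.22, -0.3, -0.0, 0.0]
```

Pads straddle the knob. The jaw mid is at u 258.3 against the knob's 260.5, about 1 mm off, which agrees with the pose numbers. I'll correct that and close gradually.

Request:
servo_tool --pt "0.55 0 0.12 0.2 0 0 0" --pt "0.45 0 0 0 0 0 0" --pt "0.38 0 0 0 0 0 0" --pt "0.32 0 0 0 0 0 0" --pt "0.3 0 0 0 0 0 0" --pt "0.28 0 0 0 0 0 0"

```text
clock: 20.3
position: [514.9, 46.8, 100.4]
ee_rot: [0.84, -0.543, 0.001, -0.002]
contact_force: [0.3, -0.2, 1.2]
gripper_width: 24.3
```

Request:
servo_tool --pt "0.2 0 0 0 0 0 0" --pt "0.2 0 0 0 0 0 0" --pt "0.2 0 0 0 0 0 0"

```text
clock: 20.6
position: [515.0, 46.8, 100.6]
ee_rot: [0.84, -0.543, 0.001, -0.002]
contact_force: [-0.6, 0.0, 1.9]
gripper_width: 23.3
```

```bash
python3 -c "
from h import *
st();print(read_state()['wrist_torque'])"
```

```text
20.6 [515.   46.8 100.6] -155.8 [ 0.004  0.001 -1.   ] 23.3 [-0.6  0.   1.9] [ 0.4   0.36 -0.44  0.   -0.77  0.02]
[-0.04665054  0.11920771 -0.05225707]
```

Request:
servo_tool --pt "0.2 0 0 -0.2 0 0 0" --pt "0.2 0 0 -0.4 0 0 0" --pt "0.2 0 0 -0.4 0 0 0" --pt "0.2 0 0 0 0 0 0" --pt "0.2 0 0 0 0 0 0"

```text
clock: 21.1
position: [514.5, 46.7, 110.3]
ee_rot: [0.84, -0.543, 0.001, -0.001]
contact_force: [0.6, -0.2, -1.6]
gripper_width: 23.8
```

```bash
python3 -c "
from h import *
st()"
```

```text
21.1 [514.5  46.7 110.3] -155.8 [ 0.003  0.001 -1.   ] 23.8 [ 0.6 -0.2 -1.6] [ 0.4   0.34 -0.43 -0.   -0.79  0.02]
```

Request:
servo_tool --pt "0.2 0 0 -0.4 0 0 0" --pt "0.2 0 0 -0.6 0 0 0" --pt "0.2 0 0 -0.6 0 0 0" --pt "0.2 0 0 -0.6 0 0 0" --pt "0.2 0 0 -0.5 0 0 0" --pt "0.2 0 0 -0.3 0 0 0" --pt "0.2 0 0 0 0 0 0" --pt "0.2 0 0 0 0 0 0" --pt "0.2 0 0 0 0 0 0"

```text
clock: 22.0
position: [514.4, 46.7, 140.0]
ee_rot: [0.84, -0.543, 0.001, -0.001]
contact_force: [-0.3, -0.1, -1.7]
gripper_width: 23.5
```

Run:
```python
from h import *
st();s=get_image("side");w=get_image("wrist");st()
q=proj(s,[[514,47,80]])[0];print(q);u,v=q.astype(int)
a=cv2.resize(s["image"][v-32:v+33,u-28:u+28,::-1],None,fx=7,fy=7,interpolation=cv2.INTER_CUBIC)
b=cv2.resize(w["image"][170:330,190:326,::-1],(387,455));print(a.shape)
cv2.imwrite("pics/end.png",np.hstack([a,b]))
```

```text
22.0 [514.4  46.7 140. ] -155.8 [ 0.003  0.001 -1.   ] 23.5 [-0.3 -0.1 -1.7] [ 0.4   0.3  -0.4  -0.   -0.86  0.02]
22.1 [514.5  46.7 140. ] -155.8 [ 0.003  0.001 -1.   ] 23.3 [ 0.7 -0.3 -1.6] [ 0.4   0.3  -0.4  -0.   -0.86  0.02]
[238.32019405 179.51702051]
(455, 392, 3)
```

View pics/end.png

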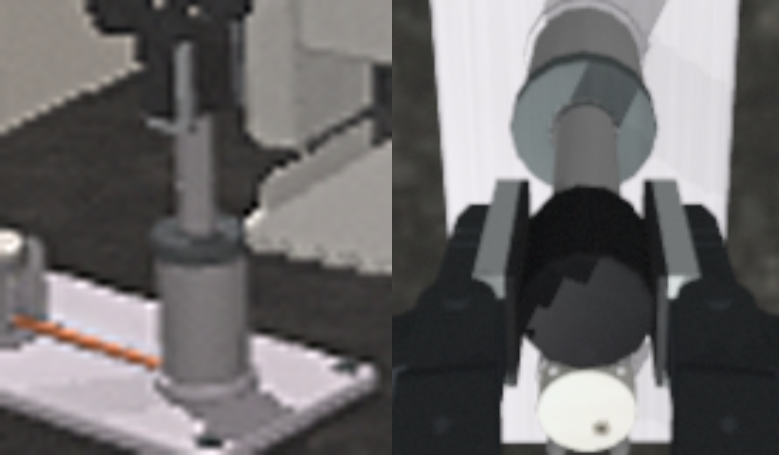

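Request:
servo_tool --pt "0.2 0 0 -0.05 0 0 0" --pt "0.2 0 0 0 0 0 0" --pt "0.2 0 0 0 0 0 0" --pt "0.2 0 0 0 0 0 0"

```text
clock: 22.5
position: [514.6, 46.7, 140.8]
ee_rot: [0.84, -0.543, 0.001, -0.001]
contact_force: [0.3, -0.1, -1.7]
gripper_width: 23.3
```

Run:
```python
from h import *
st();w=get_image("wrist");g=cv2.cvtColor(w["image"],cv2.COLOR_RGB2GRAY)
print(g[200:222,244:274:2])
Y=np.array([-.4157,.9095]);p=np.array([513.84,47.07])
for z in(78,80,82): print(z,proj(w,[[*(p-8*Y),z]]).round(1))
print("mouth far",proj(w,[[*(p-8.8*Y),80]]))
```

```text
22.5 [514.6  46.7 140.8] -155.8 [ 0.003  0.001 -1.   ] 23.3 [ 0.3 -0.1 -1.7] [ 0.4   0.3  -0.4  -0.   -0.87  0.02]
[[127 127 126 128 128 116  82  81  83  86  85  85  84  86  84]
 [128 126 126 128 127 101  83  81  84  86  85  84  85  86  84]
 [129 126 127 128 127 101  82  82  84  86  85  84  83  85  84]
 [129 126 127 129 127  92  81  82  81  84  85  83  84  85  84]
 [129 126 127 129 115  83  91  97  95  83  83  84  83  85  83]
 [129 128 128 127  97  87  91  91  92  96  83  84  84  83  82]
 [129 127 126 125  88  78  75  74  74  88  87  83  84  84  81]
 [130 128 127 110  77  78  93  98  95  79  82  88  83  84  82]
 [130 127 125  86  83 100 108 110 112 104  78  88  82  83  83]
 [128 124 109  77  97 104 107 111 111 111  98  84  82  85 102]
 [130 130  92  90 101 104 107 110 110 112 110  88  92  83 116]
 [128 128  92 100 102 103 106 109 110 111 110 100  93  82 122]
 [127 115  95 100 101 104 107 108 110 111 109 109  77  78 126]
 [126 111 103  99 102 105 107 110 110 111 110 109  74  93 123]
 [125 110 108  99 102 105 107 108 110 111 109 109  89 112 121]
 [125 110 105 100 103 104 107 109 110 111 110 109  98 121 121]
 [126 112 104  99 102 105 107 107 111 111 109 109  94 123 121]
 [126 126 104  99 101 105 105 109 110 111 108 109  90 119 121]
 [127 127 101 100 102 104 106 109 111 110 109 108 109 120 121]
 [127 114  99  99 101 104 107 108 111 110 110 109 116 121 121]
 [129 118 102 100 102 105 107 109 110 111 108 109 107 120 120]
 [129 122 104 100 102 104 107 109 111 111 109 108 107 122 120]]
78 [[257.9 204.8]]
80 [[257.9 205.7]]
82 [[257.9 206.7]]
mouth far [[257.92115901 204.75601221]]
```

The dark mark sits at image row 206, and 205.7 is predicted for the mouth level. The lift is 40.2 mm, and the arm holds 1.7 N (the rod's weight) with no side force. Handing in.

```bash
python3 -c "
from bench import *
job_done()"
```

```text
the job is handed in; nothing more can be done
```

The job is done and handed in at about 22.5 s of the 58 s allowed, with the gripper still holding the rod.

- **Spacer ring:** It lies flat on the seat between the four pins, and it went in with only 7 N of contact force. The wrist picture showed it about 1 mm towards +x of the pins' centre. That is within the play, so I left it.
- **Sample disc:** It lies on the ring between the same pins, centred to within about 0.5 mm in the picture, which showed it flat. I told it from the other samples by its low height, and its 38 x 16 mm outline matched the image to 0.15 px. I did not touch the two other samples.
- **Piston rod:** It was gripped by the knob and drawn straight up 40.2 mm. At the end the wrist force was about 1.7 N downward, roughly the rod's weight. Side force never read above about 1 N during the pull. The dark mark showed at image row 206, against 205.7 predicted for the mouth of the barrel.

**Checks that disagreed:**
- The gripper read 35 mm on the 38 mm parts and 23.5 mm on the 25 mm knob, so it seems to read 1.5–3 mm low.
- The top and wrist cameras differed by about 2–3 mm on the nest. I relied on the wrist camera.

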